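# Seat the parts-polisher bowl on its pegs and start it

### The arm

A 6-joint arm with a two-finger parallel gripper is mounted at the origin on the work surface. World frame = base frame: x ahead of the robot, y to its left, z up, the work surface at z = 0. Lengths are in mm, angles in rad, forces in N, time in s.
With the tool pointing down it reaches from about 400 to 925 mm from the base axis. Payload 12.5 kg.
Tool frame: the origin (TCP) lies at the centre of the arm's flange, where the gripper is bolted on; the fingertips stand 190 mm ahead of it and the grasp point (between the pads) lies 171 mm ahead of it; z points along the fingers, y is the direction in which the jaws open and shut (so a half turn about z gives the same grasp; the last joint's range is limited). The gripper opens to 95 mm and grips with 3 to 60 N. Pads are 20 mm wide; open, the fingers measure 119 mm over their backs; the gripper's body (75 mm by 180 mm) begins 59 mm behind the grasp point.
Start: joints at [-1.37, 0.491, 1.559, -0, 1.092, -0.106], TCP at [188.775, -595.809, 404.761] pointing down, gripper open.
Joint ranges: [-3.1, 3.1], [-0.84, 2.19], [0.05, 2.79], [-1.13, 4.28], [0.06, 2.93], [-2.69, 2.69]. Speed limits (rad/s): [2.22, 2.22, 2.79, 3.14, 3.14, 3.14].

### API

Orientations are given as [roll, pitch, yaw] about the fixed x, y, z axes, in that order (R = Rz(yaw) Ry(pitch) Rx(roll)).
In Python, from cell import env gives the robot as it stands.
- The arm moves only by the shell command python3 -m pendant 'ROWS'. ROWS is JSON, a list of rows, each an object of numbers: "x", "y", "z": the shift along the tool's x, y, z in units of 150 mm (1.0 is 150 mm); "rx", "ry", "rz": the turn, a rotation vector about the tool's x, y, z in units of 45 degrees (1.0 is 45 degrees); "jaw": the opening, from 0 (shut) to 1 (fully open). In form: [{"x": .., "y": .., "z": .., "rx": .., "ry": .., "rz": .., "jaw": ..}, ...]. A call has 1 to 10 rows; each row is the pose to reach, as a shift and turn from the pose commanded when the call began, along the tool's axes at that moment; what a row does not reach only later rows make up. A row lasts 1/8 s, in which the tool goes at most 62.5 mm and 10.7 degrees, less where a joint would pass 70% of its speed; a pose out of reach is approached as far as the arm can. A call with a number of a shift or a turn outside -1 to 1 is refused whole. A call with a gripper value outside its range is refused whole. The fingers move at their own pace and stop on an object; the grip force is fixed at half the most. Time passes only in rows, so rows that repeat a pose let the fingers close. It gives the time, the measured TCP pose, the force and the opening at its end, in the units of the state.
- env.state(): the state, without advancing time (a new reading comes with each control period).
- env.read_camera(name): name is "scene" or "top"; returns a dict with "img" (420x560x3 uint8, red, green, blue), "fx", "fy", "cx", "cy" (pixels), "rvec" (rotation vector, rad) and "tvec" (3), from world to camera coordinates, as OpenCV has them. Camera axes: x right, y down, z forward; pixel columns grow to the right and rows downward; lengths in mm; the calibration is good to about 2 mm. A picture is of the moment at which its call begins. There is no depth.
- env.job_done(): hands the job in, once; it reports no verdict.
The state is a dict: "t": time; "joints": joint angles; "qvel": joint speeds; "tau": joint torques, N m; "eef_pos": TCP position; "tcp_rot": TCP orientation; "ft_force": force on the tool from outside, world axes, zero at the start; "moment": the same for the moment, N m; "opening": opening from 0.0 (shut) to 1.0 (fully open).
Only numpy, scipy, OpenCV 4.12 (cv2) and the standard library are available. Lean on these libraries where they do the work, as an engineer would, in place of code of your own. Each camera call takes 0.05 s, during which the arm holds its last target.

### The job

The bowl of the parts polisher has been put back out of line, so it is perched on top of the locating pegs. Turn it until its lugs stand over the yellow marks and it drops fully home, keeping it upright, and only then press the green start button in and let it go. Leave the other things on the bench where they are.

Things in the scene. Friction and masses are not known exactly. Their poses are not given: they have to be found in the camera images.
- polisher: bench parts polisher, fixed: blue motor housing 230 x 230 x 95 mm high with a grey control pod on its -y side (72 mm high, x -95 to +55, out to y = -235 mm). Origin on the bench under the middle of the housing, which is the bowl's axis; z up. Three yellow marks on the housing top, 104 mm from the axis, at 180, +60 and -60 degrees from +x, one outside each locating peg.
- seat (a point): centre of the upper face of the round aluminium platter (radius 94 mm) on the housing, 107 mm above the bench, on the axis; axes as polisher. The bowl's foot rests on this face when home. A hub stud (radius 14 mm, 40 mm tall) stands here.
- peg (a point): top of one of three alike steel locating pegs on the platter (radius 6 mm, 10 mm tall, 75 mm from the axis, at 180, +60 and -60 degrees from the polisher's +x); this one is at 180 degrees.
- bowl: orange polishing bowl, radius 88 mm, 77 mm tall, dark lid clipped on (they move as one) with a black star knob (radius 26 mm, top at 100 mm); 0.6 to 1 kg. Origin: centre of its foot's underside, z up. A bore over the hub stud (1.5 mm play) keeps it centred as it turns. It starts level on the peg tops, 10 mm above seat, 20 to 60 degrees out of line one way or the other.
- notch (a point): one of three alike notches, 18 mm wide, in the bowl's foot ring (radius 62 to 86 mm, 14 mm deep), under the three lugs, at 180, +60 and -60 degrees from the bowl's +x; this one is at 180, on the underside. Any notch may go on any peg, so the bowl is in line every 120 degrees; within about 2 degrees it drops 10 mm by its own weight and the pegs stop it turning.
- lug (a point): one of three alike lugs on the bowl's wall, above the notches (at 180, +60 and -60 degrees from the bowl's +x; this one at 180): 24 mm wide, 20 mm thick, out to 128 mm from the axis. The point is 112 mm from the axis at mid-thickness, 58 mm above the bowl's origin. Pushed sideways, square to the radius, the bowl turns on the pegs with 1 to 6 N.
- start (a joint): travel of the green start button in m: 0 released, 0.006 fully pressed (5 N); a spring returns it. Pressed counts from 0.004.
- start_top (a point): centre of the top of the start button (radius 15 mm, standing 6 mm proud of its ring), on the control pod 90 mm above the bench; it is pressed straight down.
- tape_center (a point): roll of orange tape lying flat, outer radius 52 mm, 25 mm high; its centre. Bystander.
- compound_center (a point): white bottle of polishing compound, radius 34 mm, 190 mm tall; its centre. Bystander.
- pins_center (a point): glass jar with a steel lid, radius 36 mm, 85 mm tall; its centre. Bystander.
- offcut_center (a point): pine offcut 150 x 90 x 38 mm; its centre. Bystander.
- driver_grip (a point): screwdriver lying on the bench; the middle of its handle. Bystander.
- drill_center (a point): cordless drill lying on its side, 230 mm long with its bit, 62 mm high, battery 165 mm to one side; the middle of its motor body. Bystander.

How it is judged (in metres and radians):
On the way, in this order (a step that is already met when the one before it is completed fails the run):
1. the bowl is down on the platter over the pegs (z of bowl in the frame of seat below 0.0025 m and horizontal distance between bowl and seat below 0.005 m and angle between bowl's own z axis and vertical below 0.03 rad), for 0.2 s.
2. the start button is pressed (value of joint start above 0.004 m), for 0.02 s.
At the end, for the whole second after the job is handed in: The bowl is home over the pegs: its foot within 2.5 mm of the platter, within 5 mm of the axis, level within 0.03 rad and at rest; the start button has been pressed after that and is released again (under 1.5 mm) (all of step 1 and linear speed of bowl below 0.01 m/s and value of joint start below 0.0015 m); the robot touches nothing.
It fails at once if the start button is pressed while the bowl is not home (value of joint start above 0.004 m and z of bowl in the frame of seat above 0.004 m).
It fails at once if the bowl is tipped by more than about 17 degrees (angle between bowl's own z axis and vertical above 0.3 rad).
It fails at once if a bystander is moved by more than 40 mm (distance of any of tape_center, compound_center, pins_center, offcut_center, driver_grip, drill_center from where it was at the start of the episode above 0.04 m).
It also fails if it takes over 48 s, if anything falls off the work surface, if the arm or the gripper's body presses on something with over 40 N, if the wrist force passes 120 N, or if a joint passes its speed limit or range.

## Working session

There is one attempt and no reset: what is moved stays moved. The work goes in short steps, Python scripts to look and compute and a shell command to move; the robot and the scene stay as the last step left them, time stands still between calls to the robot, and variables do not carry over. Pictures are saved under pics/ and viewed, and the job is handed in when it is done.

```bash
ls; mkdir -p pics; cat > h.py <<'E'
import numpy as np,cv2
from cell import env
def snap(n,f):
    c=env.read_camera(n); cv2.imwrite('pics/'+f,c['img'][:,:,::-1]); return c
def cal(c):
    K=np.array([[c['fx'],0,c['cx']],[0,c['fy'],c['cy']],[0,0,1]],float)
    R=cv2.Rodrigues(np.array(c['rvec'],float))[0]; return K,R,np.array(c['tvec'],float)
def proj(c,P):
    K,R,t=cal(c); return cv2.projectPoints(np.array(P,float).reshape(-1,1,3),np.array(c['rvec'],float),t,K,None)[0].reshape(-1,2)
def atz(c,uv,z):
    K,R,t=cal(c); o=-R.T@t; out=[]
    for u,v in np.array(uv,float).reshape(-1,2):
        d=R.T@np.linalg.inv(K)@[u,v,1]; out.append(o+d*(z-o[2])/d[2])
    return np.array(out)
E
python3 - <<'E'
from h import *
a=snap('scene','s0.png');b=snap('top','t0.png')
for c in(a,b): K,R,t=cal(c); print(K[0,0],-R.T@t,R[2])
print(env.state())
E
```

```text
pics
539.4577506453209 [1216.89396632 -643.96366444 1328.87740379] [-0.40879119  0.43899917 -0.80010592]
460.07308538164136 [ 516.34326646   13.777736   1521.78027447] [ 0.05961654 -0.0103806  -0.99816738]
{'t': 0.1, 'joints': array([-1.36959993e+00,  4.91484502e-01,  1.55939247e+00, -8.24602165e-06,
        1.09171024e+00, -1.05596253e-01]), 'qvel': array([-0.00011452,  0.0012313 , -0.00146725, -0.00138464, -0.000813  ,
        0.00029149]), 'tau': array([ 1.67435610e-03, -6.13625693e+01, -2.58603412e+01,  6.93643838e-02,
        4.70432604e-02, -5.86001102e-05]), 'eef_pos': array([ 188.76854894, -595.77818234,  404.22791044]), 'tcp_rot': array([-3.14060287e+00, -9.75529585e-05,  3.06796402e-01]), 'ft_force': array([-0.03043174, -0.627964  , -0.01374936]), 'moment': array([ 0.03643262, -0.05334612,  0.00675975]), 'opening': 1.002973303136814}
```

View pics/s0.png

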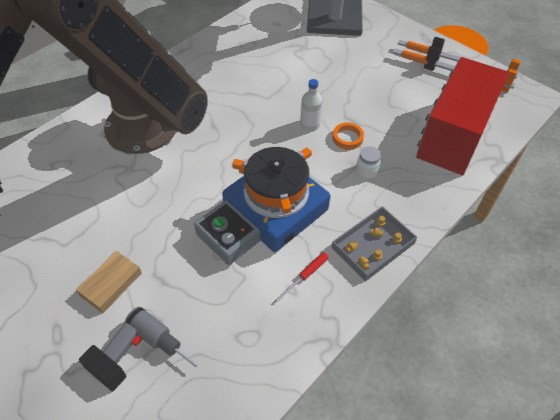

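View pics/t0.png

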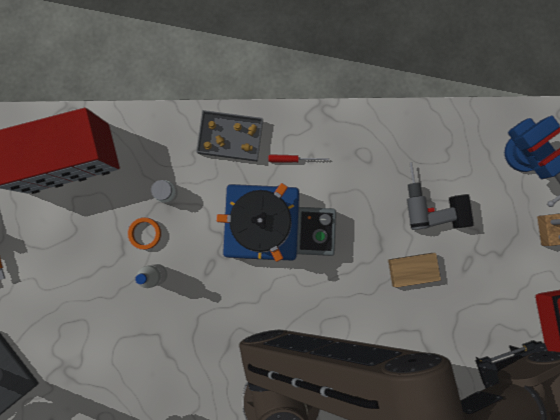

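The scene view shows the polisher at about (277,195), and the top view shows it at about (262,221). Its lugs are out of line with the marks. I'll zoom in on both.

```bash
python3 - <<'E'
import cv2
a=cv2.imread('pics/t0.png')[170:275,205:350]; cv2.imwrite('pics/t0z.png',cv2.resize(a,None,fx=5,fy=5,interpolation=cv2.INTER_CUBIC))
a=cv2.imread('pics/s0.png')[130:270,185:345]; cv2.imwrite('pics/s0z.png',cv2.resize(a,None,fx=4,fy=4,interpolation=cv2.INTER_CUBIC))
E
```

```text
(no output)
```

View pics/t0z.png

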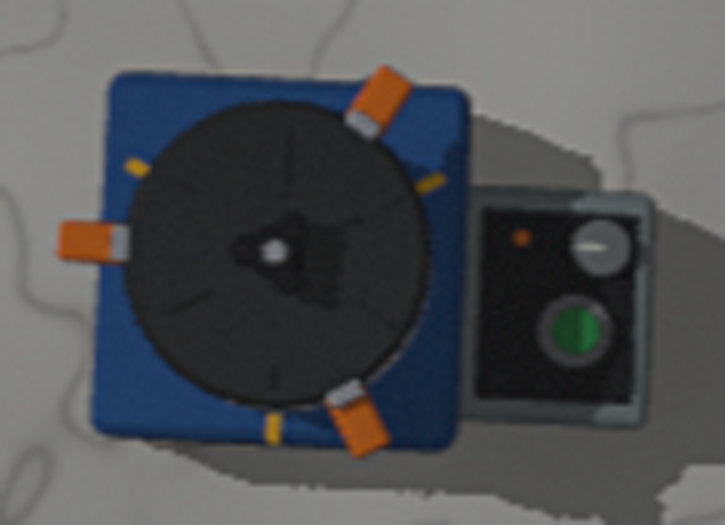

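View pics/s0z.png

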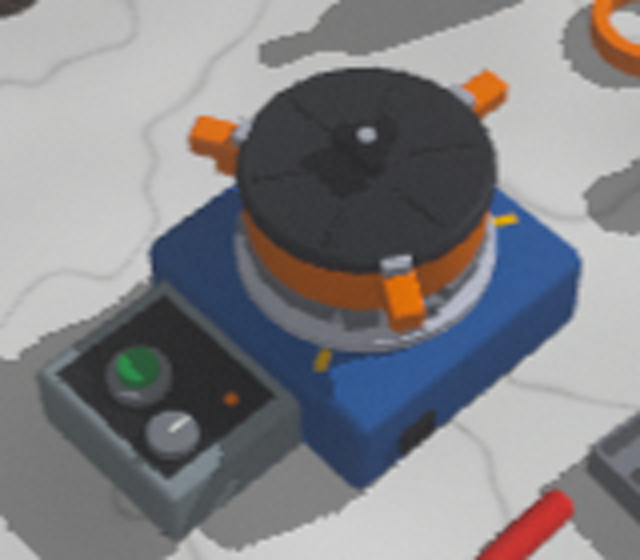

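```bash
cat > fit.py <<'E'
from h import *
from scipy.optimize import least_squares
b=env.read_camera('top');a=env.read_camera('scene')
T=lambda p:np.array(p,float)/5+[205,170]
S=lambda p:np.array(p,float)/4+[185,130]
# zoomed px centre convention
tm=T([(137,167),(430,183),(273,428)]); sm=S([(508,220),(323,361)])
tl=T([(60,240),(398,78),(371,446)])   # outer end of lug top, 128mm
tb=T([(575,331)]); sb=S([(138,368)])
sl=S([(492,80),(203,128)])
def pol(x,y,th,r,ang,z): return [x+r*np.cos(th+ang),y+r*np.sin(th+ang),z]
d=np.pi/180
m0=atz(b,tm,95); print(m0.round(1)); c0=m0.mean(0)
print('lug',(L:=atz(b,tl,185)).round(1),'btn top',atz(b,tb,90).round(1),'btn scene',atz(a,sb,90).round(1), 'marks scene',atz(a,sm,95).round(1))
print('c marks',c0,'c lugs',L.mean(0),'r',np.linalg.norm(m0-c0,axis=1),np.linalg.norm(L-L.mean(0),axis=1))
am=np.degrees(np.arctan2(*(m0-c0)[:,1::-1].T.reshape(2,-1)[:, :])) if 0 else np.degrees(np.arctan2((m0-c0)[:,1],(m0-c0)[:,0]))
al=np.degrees(np.arctan2((L-L.mean(0))[:,1],(L-L.mean(0))[:,0]))
print('ang marks',am,'lugs',al)
E
python3 fit.py
```

```text
[[632.2 143.4  95. ]
 [619.7 -38.5  95. ]
 [469.3  60.9  95. ]]
lug [[582.9 180.3 185. ]
 [674.9 -17.5 185. ]
 [461.1   1.4 185. ]] btn top [[ 526.5 -127.5   90. ]] btn scene [[ 534.  -124.3   90. ]] marks scene [[637.5 148.5  95. ]
 [625.6 -34.2  95. ]]
c marks [573.73221128  55.2644435   95.        ] c lugs [572.98439159  54.7168258  185.        ] r [105.78687306 104.45766325 104.55308025] [125.9935642  124.94891577 123.97443383]
ang marks [ 56.46910451 -63.89279158 176.92014291] lugs [  85.47204891  -35.31738952 -154.50290277]
```

```bash
sed -i 's|/5+\[205,170\]|/5+[204.6,169.6]|; s|/4+\[185,130\]|/4+[184.625,129.625]|' fit.py; python3 fit.py
```

```text
[[633.4 144.7  95. ]
 [621.  -37.3  95. ]
 [470.6  62.1  95. ]]
lug [[584.1 181.5 185. ]
 [676.1 -16.4 185. ]
 [462.3   2.5 185. ]] btn top [[ 527.8 -126.3   90. ]] btn scene [[ 532.3 -124.2   90. ]] marks scene [[635.8 148.8  95. ]
 [624.  -34.   95. ]]
c marks [574.99114461  56.48977854  95.        ] c lugs [574.16417574  55.86508552 185.        ] r [105.79458736 104.46080987 104.56288108] [125.99840844 124.95591387 123.98696908]
ang marks [ 56.46874637 -63.89041266 176.92325701] lugs [  85.47231816  -35.31360199 -154.50178953]
```

```bash
python3 -m pendant '[{"x":0.3,"y":-0.3,"rz":-0.2,"jaw":0},{"x":0.6,"y":-0.6,"rz":-0.4,"jaw":0},{"x":1,"y":-1,"rz":-0.6,"jaw":0},{"x":1,"y":-1,"rz":-0.8,"jaw":0},{"x":1,"y":-1,"rz":-1,"jaw":0}]'
```

```text
invalid input
```

```bash
python3 -m pendant '[{"x":0.3,"y":-0.3,"z":0.0,"rx":0.0,"ry":0.0,"rz":-0.2,"jaw":0.0},{"x":0.6,"y":-0.6,"z":0.0,"rx":0.0,"ry":0.0,"rz":-0.4,"jaw":0.0},{"x":1.0,"y":-1.0,"z":0.0,"rx":0.0,"ry":0.0,"rz":-0.6,"jaw":0.0},{"x":1.0,"y":-1.0,"z":0.0,"rx":0.0,"ry":0.0,"rz":-0.8,"jaw":0.0},{"x":1.0,"y":-1.0,"z":0.0,"rx":0.0,"ry":0.0,"rz":-1.0,"jaw":0.0}]'
```

```text
t: 0.92
eef_pos: [287.3, -405.9, 405.1]
tcp_rot: [3.141, 0.0, 1.1]
ft_force: [0.1, -0.7, 0.4]
opening: 0.535
```

```bash
python3 -m pendant '[{"x":0.4,"y":0.05,"z":0.0,"rx":0.0,"ry":0.0,"rz":-0.2,"jaw":0.0},{"x":0.8,"y":0.1,"z":0.0,"rx":0.0,"ry":0.0,"rz":-0.4,"jaw":0.0},{"x":1.0,"y":0.1,"z":0.0,"rx":0.0,"ry":0.0,"rz":-0.6,"jaw":0.0},{"x":1.0,"y":0.1,"z":0.0,"rx":0.0,"ry":0.0,"rz":-0.83,"jaw":0.0},{"x":1.0,"y":0.1,"z":0.0,"rx":0.0,"ry":0.0,"rz":-0.83,"jaw":0.0}]'
```

```text
t: 1.55
eef_pos: [369.0, -281.0, 404.9]
tcp_rot: [3.141, 0.0, 1.744]
ft_force: [-0.2, -0.2, 0.5]
opening: 0.026
```

```bash
python3 -m pendant '[{"x":0.25,"y":0.2,"z":0.0,"rx":0.0,"ry":0.0,"rz":0.0,"jaw":0.0},{"x":0.5,"y":0.4,"z":0.0,"rx":0.0,"ry":0.0,"rz":0.0,"jaw":0.0},{"x":0.75,"y":0.59,"z":0.0,"rx":0.0,"ry":0.0,"rz":0.0,"jaw":0.0}]' && python3 -m pendant '[{"x":0.25,"y":0.2,"z":0.0,"rx":0.0,"ry":0.0,"rz":0.0,"jaw":0.0},{"x":0.5,"y":0.4,"z":0.0,"rx":0.0,"ry":0.0,"rz":0.0,"jaw":0.0},{"x":0.75,"y":0.59,"z":0.0,"rx":0.0,"ry":0.0,"rz":0.0,"jaw":0.0},{"x":0.75,"y":0.59,"z":0.0,"rx":0.0,"ry":0.0,"rz":0.0,"jaw":0.0}]'
python3 - <<'E'
from h import *
a=snap('scene','s1.png');b=snap('top','t1.png')
s=env.state();p=s['eef_pos'];print(p,s['tcp_rot'])
for n,c in(('s1',a),('t1',b)):
    q=proj(c,[p-[0,0,190]])[0];print(n,q)
    im=c['img'][:,:,::-1].copy(); 
    u,v=int(q[0]),int(q[1]); cv2.circle(im,(u,v),1,(255,0,255),-1)
    z=im[max(0,v-75):v+75,max(0,u-100):u+100]; cv2.imwrite(f'pics/{n}z.png',cv2.resize(z,None,fx=4,fy=4,interpolation=cv2.INTER_CUBIC))
E
```

```text
t: 1.92
eef_pos: [437.1, -154.5, 404.8]
tcp_rot: [3.141, 0.0, 1.738]
ft_force: [0.1, -0.5, 0.2]
opening: 0.005
t: 2.42
eef_pos: [505.3, -27.5, 404.5]
tcp_rot: [3.141, -0.0, 1.742]
ft_force: [-0.8, -0.3, -0.8]
opening: 0.003
[504.36805641 -29.34069397 404.50814021] [-3.14107872e+00  6.46705857e-05  1.74162387e+00]
s1 [234.18873618 168.46793411]
t1 [289.90405299 244.1419299 ]
```

View pics/s1z.png

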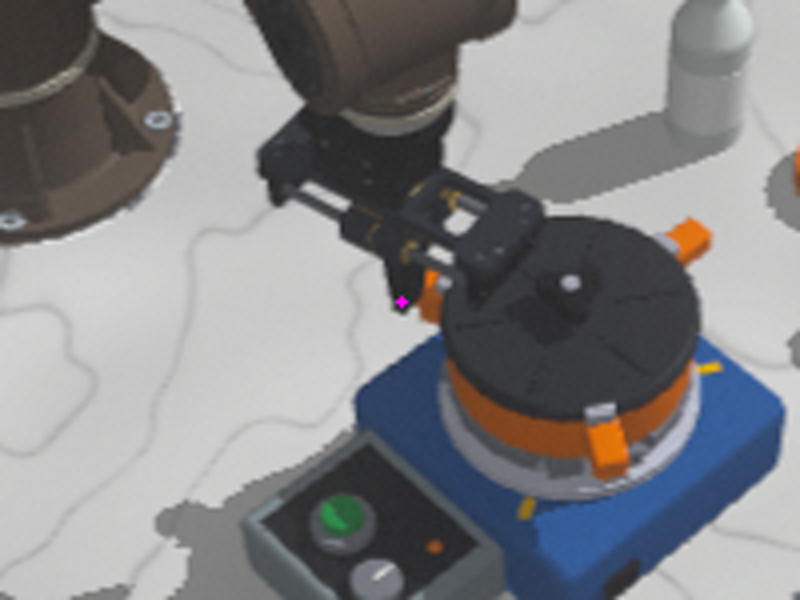

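View pics/t1z.png

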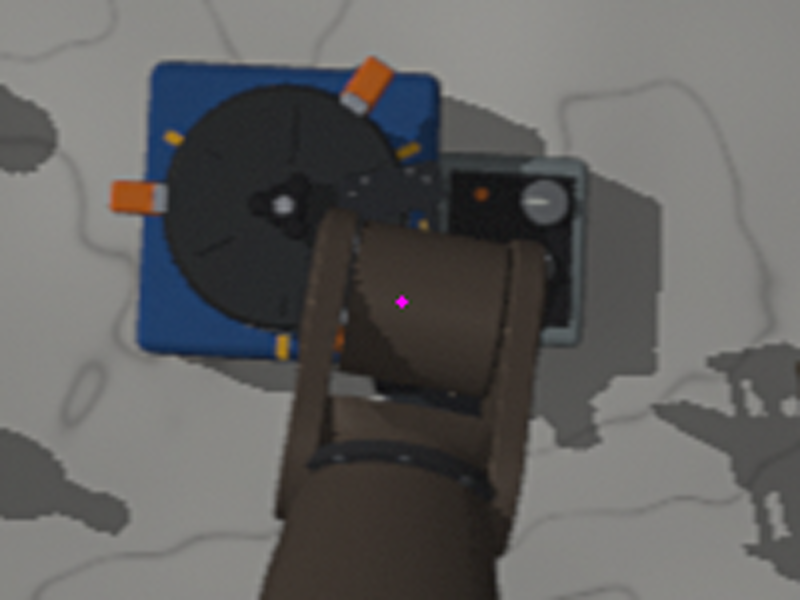

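The projected fingertip (magenta, at 402,302 in the zoomed scene view) lands on the real tip, so the calibration holds. Next I'll lower the fingers beside the near lug and push it clockwise.

```bash
python3 -m pendant '[{"x":0.0,"y":0.0,"z":0.2,"rx":0.0,"ry":0.0,"rz":0.0,"jaw":0.0},{"x":0.0,"y":0.0,"z":0.41,"rx":0.0,"ry":0.0,"rz":0.0,"jaw":0.0},{"x":0.0,"y":0.0,"z":0.41,"rx":0.0,"ry":0.0,"rz":0.0,"jaw":0.0}]' && python3 -m pendant '[{"x":0.07,"y":-0.06,"z":0.0,"rx":0.0,"ry":0.0,"rz":0.0,"jaw":0.0},{"x":0.14,"y":-0.11,"z":0.0,"rx":0.0,"ry":0.0,"rz":0.0,"jaw":0.0},{"x":0.19,"y":-0.13,"z":0.0,"rx":0.0,"ry":0.0,"rz":0.05,"jaw":0.0},{"x":0.24,"y":-0.15,"z":0.0,"rx":0.0,"ry":0.0,"rz":0.1,"jaw":0.0},{"x":0.28,"y":-0.165,"z":0.0,"rx":0.0,"ry":0.0,"rz":0.13,"jaw":0.0},{"x":0.32,"y":-0.174,"z":0.0,"rx":0.0,"ry":0.0,"rz":0.15,"jaw":0.0},{"x":0.36,"y":-0.18,"z":0.0,"rx":0.0,"ry":0.0,"rz":0.19,"jaw":0.0},{"x":0.4,"y":-0.184,"z":0.0,"rx":0.0,"ry":0.0,"rz":0.22,"jaw":0.0}]'
python3 - <<'E'
from h import *
a=snap('scene','s2.png');b=snap('top','t2.png')
s=env.state();print(s['eef_pos'],s['tcp_rot'],s['ft_force'])
cv2.imwrite('pics/s2z.png',cv2.resize(a['img'][130:270,185:345,::-1],None,fx=4,fy=4,interpolation=cv2.INTER_CUBIC))
cv2.imwrite('pics/t2z.png',cv2.resize(b['img'][170:275,205:350,::-1],None,fx=5,fy=5,interpolation=cv2.INTER_CUBIC))
E
```

```text
t: 2.9
eef_pos: [503.9, -30.3, 341.9]
tcp_rot: [-3.138, -0.001, 1.741]
ft_force: [0.5, -0.5, -0.0]
opening: 0.003
t: 3.9
eef_pos: [466.8, 25.5, 343.5]
tcp_rot: [3.141, 0.0, 1.57]
ft_force: [2.4, -3.1, 1.7]
opening: 0.003
[466.52248663  25.75683733 343.233792  ] [-3.14090123e+00 -1.82984556e-04  1.57129254e+00] [-0.43557408  0.45067964 -0.64990283]
```

View pics/s2z.png

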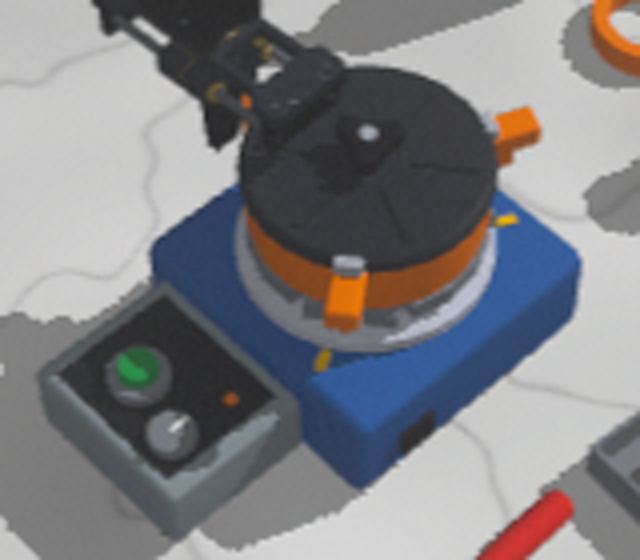

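View pics/t2z.png

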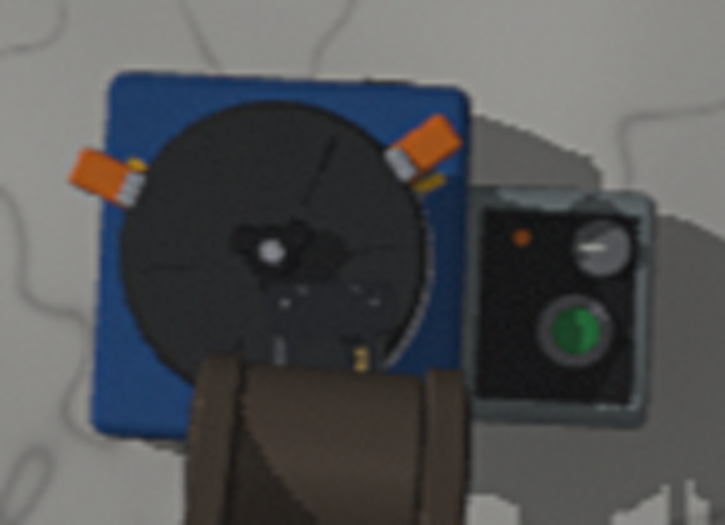

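The lugs are about 8° short of the marks. Lugs in the top view are at (95,175) and (430,145), and their marks are at (137,167) and (430,183). I'll creep the rest of the way.

```bash
python3 -m pendant '[{"x":0.02,"y":-0.006,"z":0.0,"rx":0.0,"ry":0.0,"rz":0.02,"jaw":0.0},{"x":0.04,"y":-0.011,"z":0.0,"rx":0.0,"ry":0.0,"rz":0.03,"jaw":0.0},{"x":0.055,"y":-0.015,"z":0.0,"rx":0.0,"ry":0.0,"rz":0.04,"jaw":0.0},{"x":0.067,"y":-0.018,"z":0.0,"rx":0.0,"ry":0.0,"rz":0.05,"jaw":0.0},{"x":0.08,"y":-0.02,"z":0.0,"rx":0.0,"ry":0.0,"rz":0.06,"jaw":0.0},{"x":0.09,"y":-0.022,"z":0.0,"rx":0.0,"ry":0.0,"rz":0.07,"jaw":0.0},{"x":0.1,"y":-0.024,"z":0.0,"rx":0.0,"ry":0.0,"rz":0.07,"jaw":0.0},{"x":0.105,"y":-0.024,"z":0.0,"rx":0.0,"ry":0.0,"rz":0.07,"jaw":0.0}]'
cat > look.py <<'E'
import sys
from h import *
n=sys.argv[1]
a=snap('scene',f's{n}.png');b=snap('top',f't{n}.png')
s=env.state();print(s['t'],s['eef_pos'],s['tcp_rot'],s['ft_force'])
A=cv2.resize(a['img'][130:270,185:345,::-1],(457,400),interpolation=cv2.INTER_CUBIC)
B=cv2.resize(b['img'][170:275,205:305,::-1],(343,360),interpolation=cv2.INTER_CUBIC)
o=np.zeros((400,800,3),np.uint8);o[:,:457]=A;o[:360,457:]=B;cv2.imwrite(f'pics/c{n}.png',o)
E
python3 look.py 3
```

```text
t: 5.0
eef_pos: [463.3, 40.9, 343.2]
tcp_rot: [3.142, 0.0, 1.517]
ft_force: [-0.3, -2.4, -0.5]
opening: 0.004
5.1 [463.29162629  40.93411893 343.217343  ] [3.14155025e+00 1.89282842e-04 1.51635316e+00] [ 0.47528456 -1.89343383  0.56305509]
```

View pics/c3.png

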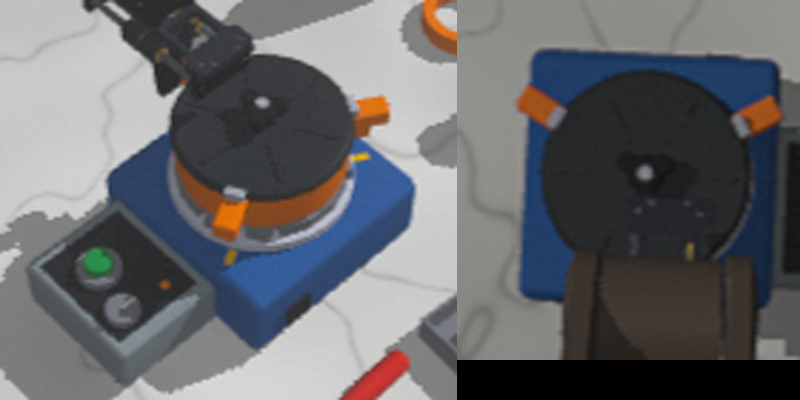

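```bash
cat > knob.py <<'E'
import cv2,numpy as np,sys
from h import *
a=env.read_camera('scene')
c=np.array([575.7,57.2,0]);print('expect perched/home',proj(a,[c+[0,0,219],c+[0,0,209]]).round(1))
for n in sys.argv[1:]:
    im=cv2.imread(f'pics/s{n}.png').astype(int)
    g=im.mean(2)[150:180,255:300]; 
    w=np.clip(g-90,0,None); m=np.zeros_like(w); m[5:25,10:35]=1; w*=m
    y,x=np.mgrid[150:180,255:300]; print(n,(w*x).sum()/w.sum(),(w*y).sum()/w.sum(),w.max())
E
python3 knob.py 0 2 3
```

```text
expect perched/home [[275.5 163.5]
 [275.5 165.9]]
0 276.295941632467 163.0921112631099 73.0
2 276.6488095238095 162.74358974358975 77.66666666666666
3 276.34963436928706 165.33820840950636 77.0
```

The knob cap moved from row 162.7 to 165.3 in the scene view. A 10 mm drop predicts 2.4 px, so the bowl is home. I'll back off and look again without the finger touching.

```bash
python3 -m pendant '[{"x":-0.08,"y":0.0,"z":0.0,"rx":0.0,"ry":0.0,"rz":0.0,"jaw":0.0},{"x":-0.15,"y":0.0,"z":0.0,"rx":0.0,"ry":0.0,"rz":0.0,"jaw":0.0},{"x":-0.15,"y":0.0,"z":-0.2,"rx":0.0,"ry":0.0,"rz":0.0,"jaw":0.0},{"x":-0.15,"y":0.0,"z":-0.4,"rx":0.0,"ry":0.0,"rz":0.0,"jaw":0.0}]' && python3 -m pendant '[{"x":-0.3,"y":0.16,"z":0.0,"rx":0.0,"ry":0.0,"rz":0.0,"jaw":0.0},{"x":-0.6,"y":0.32,"z":0.0,"rx":0.0,"ry":0.0,"rz":0.0,"jaw":0.0},{"x":-0.93,"y":0.5,"z":0.0,"rx":0.0,"ry":0.0,"rz":0.0,"jaw":0.0},{"x":-0.93,"y":0.5,"z":0.0,"rx":0.0,"ry":0.0,"rz":0.0,"jaw":0.0},{"x":-0.93,"y":0.5,"z":0.0,"rx":0.0,"ry":0.0,"rz":0.0,"jaw":0.0}]'; python3 look.py 4; python3 knob.py 0 2 3 4
```

```text
t: 5.65
eef_pos: [462.0, 17.7, 403.8]
tcp_rot: [-3.141, -0.0, 1.515]
ft_force: [-0.1, 0.2, 0.3]
opening: 0.007
t: 6.28
eef_pos: [528.9, -125.2, 402.9]
tcp_rot: [-3.141, -0.0, 1.515]
ft_force: [-0.7, 0.6, 0.4]
opening: 0.006
6.375 [ 528.87547473 -124.30592424  403.23869623] [-3.14125314e+00 -1.87108306e-04  1.51678560e+00] [ 0.56328461 -0.94423822 -0.78046612]
expect perched/home [[275.5 163.5]
 [275.5 165.9]]
0 276.295941632467 163.0921112631099 73.0
2 276.6488095238095 162.74358974358975 77.66666666666666
3 276.34963436928706 165.33820840950636 77.0
4 276.3457985041795 165.32908051033877 80.0
```

View pics/c4.png

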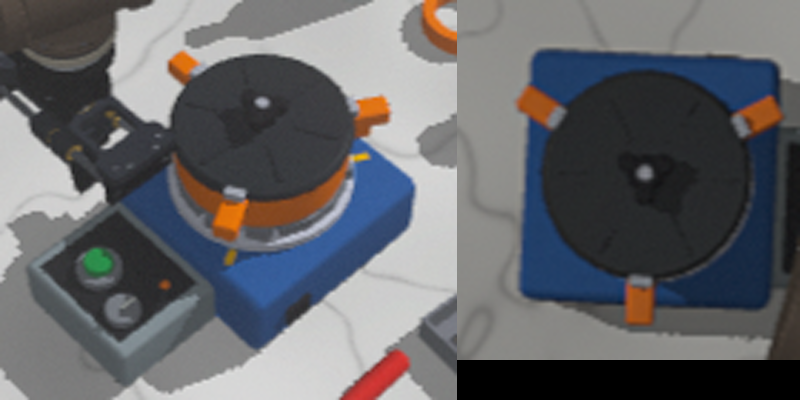

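The lugs stand over the marks and the knob row hasn't changed, so the bowl is still home. Next I'll descend to just above the button.

```bash
python3 -m pendant '[{"x":0.0,"y":0.0,"z":0.25,"rx":0.0,"ry":0.0,"rz":0.0,"jaw":0.0},{"x":0.0,"y":0.0,"z":0.5,"rx":0.0,"ry":0.0,"rz":0.0,"jaw":0.0},{"x":0.0,"y":0.0,"z":0.7,"rx":0.0,"ry":0.0,"rz":0.0,"jaw":0.0},{"x":0.0,"y":0.0,"z":0.76,"rx":0.0,"ry":0.0,"rz":0.0,"jaw":0.0},{"x":0.0,"y":0.0,"z":0.76,"rx":0.0,"ry":0.0,"rz":0.0,"jaw":0.0}]'; python3 look.py 5
python3 -c "
import cv2
cv2.imwrite('pics/s5z.png',cv2.resize(cv2.imread('pics/s5.png')[170:250,180:280],None,fx=7,fy=7,interpolation=cv2.INTER_CUBIC))"
```

```text
t: 7.05
eef_pos: [529.5, -124.5, 289.6]
tcp_rot: [-3.141, 0.0, 1.517]
ft_force: [-0.4, -0.3, -0.0]
opening: 0.003
7.15 [ 529.55811455 -124.74107788  290.36703081] [3.13999256e+00 5.74647333e-04 1.51672242e+00] [-0.34505085  0.04011485 -0.25512161]
```

View pics/s5z.png

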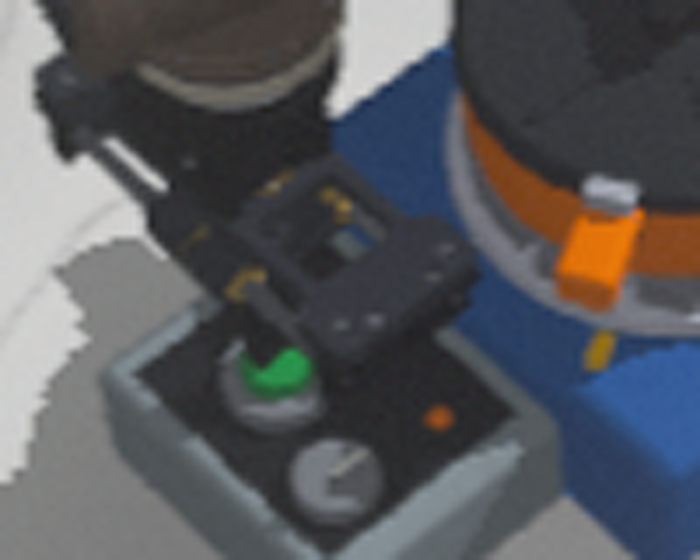

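The tip is about 10 mm above the green button at (275,370) and well placed over it. Now I'll press.

```bash
python3 -m pendant '[{"x":0.0,"y":0.0,"z":0.05,"rx":0.0,"ry":0.0,"rz":0.0,"jaw":0.0},{"x":0.0,"y":0.0,"z":0.08,"rx":0.0,"ry":0.0,"rz":0.0,"jaw":0.0},{"x":0.0,"y":0.0,"z":0.1,"rx":0.0,"ry":0.0,"rz":0.0,"jaw":0.0},{"x":0.0,"y":0.0,"z":0.1,"rx":0.0,"ry":0.0,"rz":0.0,"jaw":0.0}]'; python3 look.py 6
```

```text
t: 7.65
eef_pos: [529.5, -124.8, 277.7]
tcp_rot: [3.138, 0.001, 1.516]
ft_force: [-8.3, 3.1, 42.5]
opening: 0.006
7.75 [ 529.48537234 -124.85644032  277.7431429 ] [3.13749166e+00 1.32477959e-03 1.51639818e+00] [-8.66543546  3.96126654 43.75062936]
```

That is 43 N at tip height 87.7 mm, which is much more than the button should need. I'll back off at once and look.

```bash
python3 -c "
import cv2
cv2.imwrite('pics/s6z.png',cv2.resize(cv2.imread('pics/s6.png')[170:250,180:280],None,fx=7,fy=7,interpolation=cv2.INTER_CUBIC))"; python3 -m pendant '[{"x":0.0,"y":0.0,"z":-0.08,"rx":0.0,"ry":0.0,"rz":0.0,"jaw":0.0},{"x":0.0,"y":0.0,"z":-0.08,"rx":0.0,"ry":0.0,"rz":0.0,"jaw":0.0}]'; python3 look.py 7
```

```text
t: 8.0
eef_pos: [529.3, -124.9, 286.8]
tcp_rot: [3.141, 0.0, 1.516]
ft_force: [0.8, 0.1, 0.0]
opening: 0.005
8.1 [ 529.18585607 -124.86958242  285.74268313] [-3.14094167e+00 -1.22003848e-04  1.51623418e+00] [-1.37207383  0.0857994  -0.53288145]
```

View pics/s6z.png

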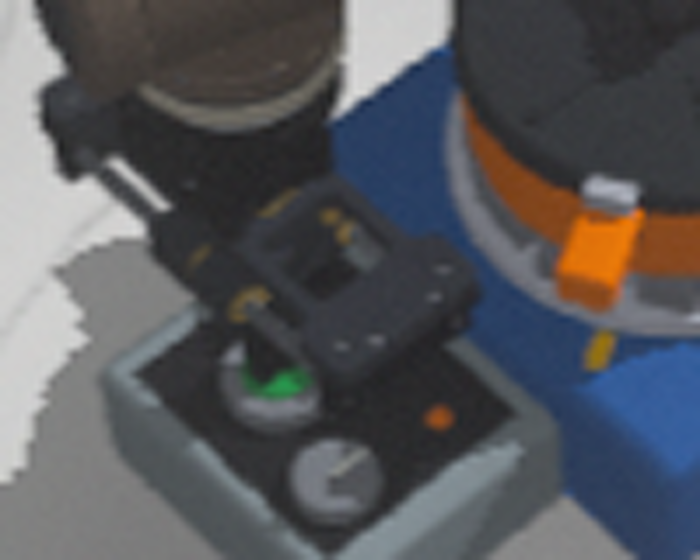

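View pics/t6.png

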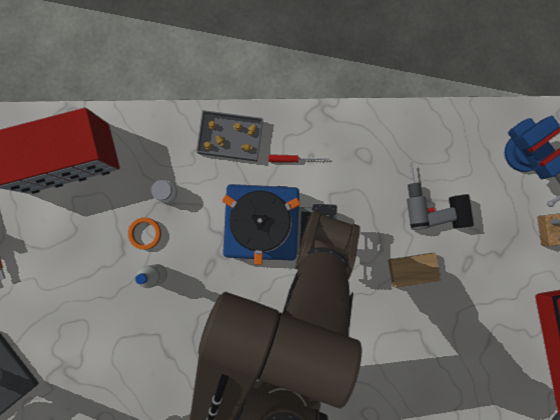

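```bash
python3 -c "
import cv2,numpy as np
print(np.round(0))
o=[cv2.resize(cv2.imread(f'pics/s{n}.png')[205:240,202:235],None,fx=8,fy=8,interpolation=cv2.INTER_NEAREST) for n in (4,5,6,7)]
o=np.vstack([np.hstack(o[:2]),np.hstack(o[2:])]);cv2.imwrite('pics/cmp.png',o)"
```

```text
0
```

View pics/cmp.png

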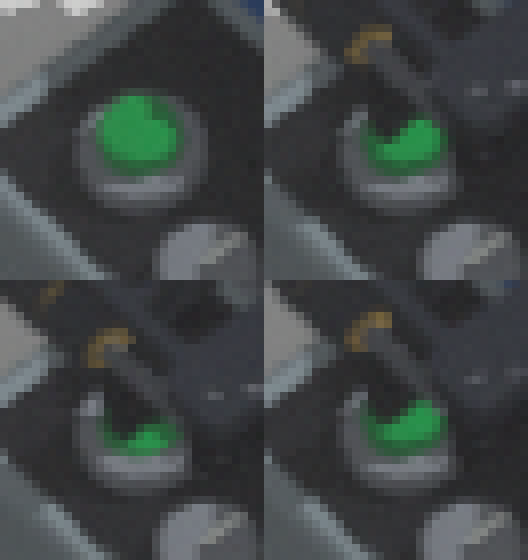

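In picture 6 the green disc sits lower in its ring, so it was pressed at least partway. I'll press again in small steps and read the force to find the contact height and the travel.

```bash
for i in 1; do python3 -m pendant '[{"x":0.0,"y":0.0,"z":0.01,"rx":0.0,"ry":0.0,"rz":0.0,"jaw":0.0},{"x":0.0,"y":0.0,"z":0.01,"rx":0.0,"ry":0.0,"rz":0.0,"jaw":0.0}]'; done;  python3 -m pendant '[{"x":0.0,"y":0.0,"z":0.01,"rx":0.0,"ry":0.0,"rz":0.0,"jaw":0.0},{"x":0.0,"y":0.0,"z":0.01,"rx":0.0,"ry":0.0,"rz":0.0,"jaw":0.0}]'; python3 -m pendant '[{"x":0.0,"y":0.0,"z":0.01,"rx":0.0,"ry":0.0,"rz":0.0,"jaw":0.0},{"x":0.0,"y":0.0,"z":0.01,"rx":0.0,"ry":0.0,"rz":0.0,"jaw":0.0}]';  python3 -m pendant '[{"x":0.0,"y":0.0,"z":0.01,"rx":0.0,"ry":0.0,"rz":0.0,"jaw":0.0},{"x":0.0,"y":0.0,"z":0.01,"rx":0.0,"ry":0.0,"rz":0.0,"jaw":0.0}]'
```

```text
t: 8.35
eef_pos: [529.3, -124.9, 284.2]
tcp_rot: [-3.141, -0.0, 1.516]
ft_force: [-1.3, 0.4, 1.7]
opening: 0.005
t: 8.6
eef_pos: [529.3, -124.9, 283.0]
tcp_rot: [-3.141, -0.0, 1.516]
ft_force: [-1.2, 0.4, 2.1]
opening: 0.006
t: 8.85
eef_pos: [529.3, -124.9, 281.7]
tcp_rot: [-3.141, 0.0, 1.516]
ft_force: [-2.5, -0.4, 2.1]
opening: 0.003
t: 9.1
eef_pos: [529.3, -124.9, 280.2]
tcp_rot: [-3.142, 0.0, 1.516]
ft_force: [-3.1, 0.8, 3.3]
opening: 0.005
```

Contact begins near TCP z = 284.5, and the force then rises softly like a spring. The stop at 277.7 was therefore the end of the 6 mm travel. Two more small steps will confirm it.

```bash
python3 -m pendant '[{"x":0.0,"y":0.0,"z":0.01,"rx":0.0,"ry":0.0,"rz":0.0,"jaw":0.0},{"x":0.0,"y":0.0,"z":0.01,"rx":0.0,"ry":0.0,"rz":0.0,"jaw":0.0}]';  python3 -m pendant '[{"x":0.0,"y":0.0,"z":0.008,"rx":0.0,"ry":0.0,"rz":0.0,"jaw":0.0},{"x":0.0,"y":0.0,"z":0.008,"rx":0.0,"ry":0.0,"rz":0.0,"jaw":0.0}]'; python3 look.py 8
```

```text
t: 9.35
eef_pos: [529.3, -124.9, 278.7]
tcp_rot: [-3.142, 0.0, 1.516]
ft_force: [-3.4, 0.9, 4.0]
opening: 0.004
t: 9.6
eef_pos: [529.3, -124.9, 278.3]
tcp_rot: [3.141, 0.0, 1.516]
ft_force: [-5.9, 1.9, 13.4]
opening: 0.003
9.7 [ 529.25400656 -124.84967141  278.23292748] [3.14119672e+00 2.43561085e-04 1.51632632e+00] [-5.9285906   1.01047556 13.26782716]
```

The force rose as a spring to 4 N and then met a hard stop after about 6 mm, so the button is fully pressed. Now I'll let it go and retreat.

```bash
python3 -m pendant '[{"x":0.0,"y":0.0,"z":-0.1,"rx":0.0,"ry":0.0,"rz":0.0,"jaw":0.0},{"x":0.0,"y":0.0,"z":-0.4,"rx":0.0,"ry":0.0,"rz":0.0,"jaw":0.0},{"x":0.0,"y":0.0,"z":-0.8,"rx":0.0,"ry":0.0,"rz":0.0,"jaw":0.0},{"x":-0.3,"y":0.0,"z":-1.0,"rx":0.0,"ry":0.0,"rz":0.0,"jaw":0.0},{"x":-0.7,"y":0.0,"z":-1.0,"rx":0.0,"ry":0.0,"rz":0.0,"jaw":0.0},{"x":-1.0,"y":0.0,"z":-1.0,"rx":0.0,"ry":0.0,"rz":0.0,"jaw":0.0},{"x":-1.0,"y":0.0,"z":-1.0,"rx":0.0,"ry":0.0,"rz":0.0,"jaw":0.0},{"x":-1.0,"y":0.0,"z":-1.0,"rx":0.0,"ry":0.0,"rz":0.0,"jaw":0.0}]'; python3 look.py 9; python3 knob.py 3 4 8 9
```

```text
t: 10.7
eef_pos: [521.1, -274.4, 427.6]
tcp_rot: [3.142, -0.0, 1.516]
ft_force: [0.1, 0.3, -0.1]
opening: 0.004
10.8 [ 521.34355053 -273.66558185  427.71597846] [3.14146852e+00 4.75387021e-06 1.51737852e+00] [0.20425875 0.92965174 0.01764634]
expect perched/home [[275.5 163.5]
 [275.5 165.9]]
3 276.34963436928706 165.33820840950636 77.0
4 276.3457985041795 165.32908051033877 80.0
8 276.34953111679454 165.3384484228474 80.66666666666666
9 276.34370709382154 165.32356979405034 77.33333333333334
```

View pics/c9.png

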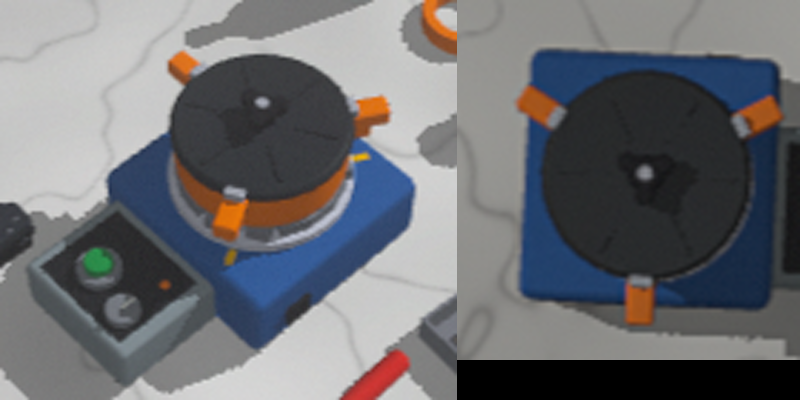

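View pics/s9.png

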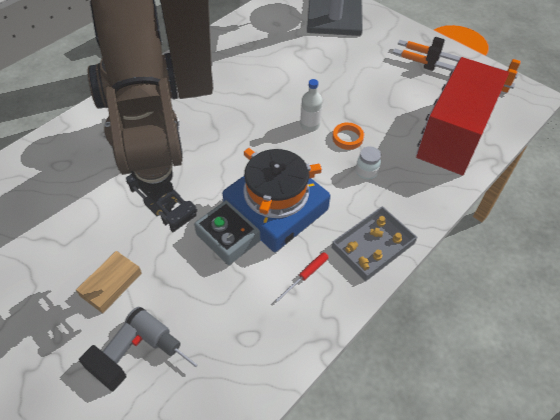

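The bowl is home with its lugs over the marks, and the button at (98,262) is back up. The bystanders are where they were, and the arm is clear. I'll hand it in.

```bash
python3 -c "
from cell import env
print(env.job_done()); print(env.state()['t'])"
```

```text
the job is handed in; nothing more can be done
None
the job is handed in; nothing more can be done
```

The bowl is home over the pegs, the start button has been pressed and released, and I handed the job in at about 10.8 s.

- **Bowl:** I pushed the lug nearest the robot about 28° clockwise with the closed fingers until the bowl dropped. The knob moved 2.4 px down in the scene camera, which matches a 10 mm drop. It hasn't moved since, and the lugs stand over the yellow marks.
- **Button:** I pressed it twice, both times after the drop. On the second press the spring force rose to about 4 N, then met a hard stop after about 6 mm, so it went fully in. The last pictures show it back up, the arm clear and the other items where they were.
- **What disagreed:**
  - The first press peaked at about 43 N. The button was met about 4 mm higher than the 190 mm fingertip length predicts, so I pushed it against its stop. The fingertips carried that load and it stayed well under the 120 N wrist limit. I saw no sign of the gripper body touching anything, though its own limit is 40 N.
  - The two cameras differed by about 3–5 mm, so I averaged them.

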